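# Line up the candles in the candle rail

### The job

Slide the three candle jars across the coffee table, one at a time and each fully home before the next is brought into the rail, through the open mouth of the brass candle rail so that they stand in single file between its guide rails: blue right up against the end plate, then orange against blue, then green against orange. They are thin glass: push gently and keep them upright and on the table, never lifted. Leave everything else on the table where it is.

Things in the scene. Friction and masses are not known exactly. Their poses are not given: they have to be found in the camera images.
- rail: brass candle rail fixed to the table, without a floor: two straight guide rails 200 mm long, 15 mm high, 8 mm thick, 68 mm apart inside, closed at one end by an end plate 30 mm high. Origin on the table at the middle of the end plate's inner face; x along the lane from the open mouth to the end plate (the straight lane is x = -0.20 to 0), y across it, z up
- rail_mouth (a point): the middle of the rail's open mouth, at table height, at x = -0.23 in the rail's frame; from x = -0.20 to here each rail flares outward by about 29 degrees, to about 102 mm apart inside. Axes as rail. The mouth opens roughly towards the robot's right (-y)
- blue_candle: candle in an opaque blue glass jar: cylinder 60 mm diameter, 60 mm high (cream top, wick 6 mm more), about 0.2 kg, loose on the table; origin at the centre of its underside, z up. Thin glass: more than 20 N from the robot cracks it. Sliding one takes 1 to 2 N, a row of three up to 5 N; pushed from behind, below 35 mm height, it slides without tipping
- orange_candle: candle in an opaque orange glass jar: cylinder 60 mm diameter, 60 mm high (cream top, wick 6 mm more), about 0.2 kg, loose on the table; origin at the centre of its underside, z up. Thin glass: more than 20 N from the robot cracks it. Sliding one takes 1 to 2 N, a row of three up to 5 N; pushed from behind, below 35 mm height, it slides without tipping
- green_candle: candle in an opaque green glass jar: cylinder 60 mm diameter, 60 mm high (cream top, wick 6 mm more), about 0.2 kg, loose on the table; origin at the centre of its underside, z up. Thin glass: more than 20 N from the robot cracks it. Sliding one takes 1 to 2 N, a row of three up to 5 N; pushed from behind, below 35 mm height, it slides without tipping
- plant: little cactus in a terracotta pot, 56 mm diameter, 66 mm high; bystander, loose, must stay where it is; origin at the centre of its underside
- matchbox: red matchbox lying flat, 54 mm (its x) by 36 mm (its y), 15 mm high; bystander, loose, must stay where it is; origin at the centre of its underside
- cardbox: white playing-card box lying flat, 90 mm (its x) by 64 mm (its y), 19 mm high; bystander, loose, must stay where it is; origin at the centre of its underside
- remote: black remote control, 150 mm (its x) by 42 mm (its y), 20 mm high; bystander, loose, must stay where it is; origin at the centre of its underside
- sweets: dark metal bowl of wrapped sweets, 104 mm diameter, 50 mm high; bystander, loose, must stay where it is; origin at the centre of its underside
- glasses_case: brown glasses case, 157 mm (its x) by 58 mm (its y), 34 mm high; bystander, loose, must stay where it is; origin at the centre of its underside
- mug: white mug, 80 mm diameter, 92 mm high, with a handle on its y side reaching about 75 mm from the axis; bystander, loose, must stay where it is; origin at the centre of its underside
Mind the look-alikes: they are no part of the job. Of the things like the green_candle, leave any that is pink; of the rest the larger one is meant.

How it is judged:
On the way, in this order (a step that is already met when the one before it is completed fails the run):
1. The blue candle is home: between the rails, against the end plate (x of blue_candle in the frame of rail between -0.038 and -0.025 m and y of blue_candle in the frame of rail between -0.008 and 0.008 m and angle between blue_candle's own z axis and vertical below 0.08 rad and height (world z) of blue_candle below 0.006 m), for 0.2 s.
2. The orange candle is home: between the rails, up against the blue one (horizontal distance between orange_candle and blue_candle below 0.068 m and x of orange_candle in the frame of rail between -0.106 and -0.084 m and y of orange_candle in the frame of rail between -0.008 and 0.008 m and angle between orange_candle's own z axis and vertical below 0.08 rad and height (world z) of orange_candle below 0.006 m), for 0.2 s.
3. The green candle is home: between the rails, up against the orange one (horizontal distance between green_candle and orange_candle below 0.068 m and x of green_candle in the frame of rail between -0.174 and -0.144 m and y of green_candle in the frame of rail between -0.008 and 0.008 m and angle between green_candle's own z axis and vertical below 0.08 rad and height (world z) of green_candle below 0.006 m), for 0.2 s.
At the end, for the whole second after the job is handed in: All three candles stand upright on the table at rest between the straight rails (centre within 8 mm of the lane's middle line): blue within 8 mm of touching the end plate, orange within 8 mm of touching blue, green within 8 mm of touching orange (all of step 1 and all of step 2 and all of step 3 and linear speed of each of blue_candle, orange_candle, green_candle below 0.01 m/s).
It fails at once if a candle is lifted off the table (more than 10 mm) (height (world z) of any of blue_candle, orange_candle, green_candle above 0.01 m).
It fails at once if a candle is tipped by more than 15 degrees (angle between any of blue_candle, orange_candle, green_candle's own z axis and vertical above 0.26 rad).
It fails at once if the robot presses or squeezes a candle with more than 20 N (contact force between any of the arm, the fingers and blue_candle above 20 N or contact force between any of the arm, the fingers and orange_candle above 20 N or contact force between any of the arm, the fingers and green_candle above 20 N).
It fails at once if a bystander is moved by more than 15 mm (distance of any of plant, matchbox, cardbox, remote, sweets, glasses_case, mug from where it was at the start of the episode above 0.015 m).
It also fails if it takes over 72 s, if anything falls off the work surface, if the arm or the gripper's body presses on something with over 40 N, if the wrist force passes 120 N, or if a joint passes its speed limit or range.

### The arm

A 7-joint arm with a two-finger parallel gripper is mounted at the origin on the work surface. World frame = base frame: x ahead of the robot, y to its left, z up, the work surface at z = 0. Lengths are in m, angles in rad, forces in N, time in s.
With the tool pointing down it reaches from about 0.4 to 0.75 m from the base axis. Payload 19.5 kg.
Tool frame: the origin (TCP) lies midway between the tips of the shut fingers; the grasp point (between the pads) lies 19 mm behind it; z points along the fingers, y is the line along which they close (so a half turn about z gives the same grasp; the last joint's range is limited). The gripper opens to 85 mm and grips with 20 to 120 N. Pads are 22 mm wide; open, the fingers measure 114 mm over their backs; the gripper's body (76 mm by 85 mm) begins 54 mm behind the grasp point. The pads swing forward as they close: fully open they stand 13 mm farther back than shut.
Start: joints at [1.23, 0.707, -0.028, 1.485, 0.022, 0.951, -0.075], TCP at [0.169, -0.549, 0.231] pointing down, gripper open.
Joint ranges: [-2.71, 2.71], [-0.32, 2.16], [-1.57, 1.52], [0, 2.45], [-1.46, 4.6], [0, 2.02], [-2.83, 2.83]. Speed limits (rad/s): [1.89, 1.89, 2.57, 2.57, 3.01, 3.01, 3.01].

### API

Orientations are given as a unit quaternion [w, x, y, z].
In Python, from bench import env gives the robot as it stands.
- The arm moves only by the tool jog_arm, never from a script. Its argument "increments" is one flat list of numbers, 6 for each row, row after row: the shift along the world's x, y, z scaled (see below), then the turn, a rotation vector about the world's x, y, z scaled (see below). A call has 1 to 5 rows; each row is the pose to reach, as a shift and turn from the pose commanded when the call began; what a row does not reach only later rows make up. The controller multiplies each number of a shift by 0.3 m and each number of a turn by pi/4 rad. A row lasts 1/8 s, in which the tool goes at most 62.5 mm and 10.7 degrees, less where a joint would pass 70% of its speed; a pose out of reach is approached as far as the arm can. A call with a number of a shift or a turn outside -1 to 1 is refused whole. A call with a gripper value outside its range is refused whole. "grip" is the opening, from -1 (shut) to 1 (fully open), set as the call begins (left out, the last holds). The fingers move at their own pace and stop on an object; the grip force is fixed at half the most. Time passes only in rows, so rows that repeat a pose let the fingers close. It gives the time, the measured TCP pose, the force, the opening and the grip force at its end, in the units of the state.
- env.get_obs(): the state, without advancing time (a new reading comes with each control period).
- env.camera(name): name is "side" or "top" or "wrist"; returns a dict with "img" (420x560x3 uint8, red, green, blue), "fx", "fy", "cx", "cy" (pixels), "R" (3x3) and "t" (3): a world point X has camera coordinates R X + t; the wrist camera has in their place "tool_from_camera" (4x4, takes a point from camera to tool coordinates, whose origin is the TCP and whose axes are the flange's). Camera axes: x right, y down, z forward; pixel columns grow to the right and rows downward; lengths in m; the calibration is good to about 2 mm. The wrist camera is an equidistant fisheye: a pixel r from the principal point sees the ray r / f radians off the axis. A picture is of the moment at which its call begins: read the wrist's pose just before it. There is no depth.
- env.hand_in(): hands the job in; it is judged then, once.
Trained networks look in the newest picture that a camera, given by its name, has taken for a name from the list of things; names that differ only in an ending like _2 or _b are one class to them, and where a whole thing is asked for, a point or a joint stands for the part that bears it (a point fixed in the world has none). Each returns a list of dicts, best first, with "score" (0 to 1); they miss things now and then, are a little off and sometimes report something else, mostly with a low value. They report only what shows in the picture. A call takes as long as a camera call. They do not tell look-alikes from the thing itself.
- env.cut_out(query, camera): "region" (420x560 bool, what is visible of it) and "xy" ([column, row] in pixels, amid what is visible of it).
The state is a dict: "t": time; "joints": joint angles; "joint_velocities": joint speeds; "effort": joint torques, N m; "eef_pos": TCP position; "tcp_rot": TCP orientation; "wrist_force": force on the tool from outside, world axes, zero at the start; "wrist_torque": the same for the moment, N m; "width": finger opening in m; "finger_force": force on a finger pad.
Only numpy, scipy, OpenCV 4.12 (cv2) and the standard library are available. Lean on these libraries where they do the work, as an engineer would, in place of code of your own. Each camera call takes 0.05 s, during which the arm holds its last target. There are 200 camera calls.

## Working session

There is one attempt and no reset: what is moved stays moved. The work goes in short steps, Python scripts to look and compute and a tool call to move; the robot and the scene stay as the last step left them, time stands still between calls to the robot, and variables do not carry over. Pictures are saved under pics/ and viewed, at most 10 in all, crops included, and the job is handed in when it is done.

Besides the shell and the picture viewer there is one more tool, called after "Emit:" by a JSON object that holds its "fn" and its "kwargs". jog_arm: Moves the arm, as the interface text tells. Its arguments: {"type":"object","properties":{"increments":{"type":"array","items":{"type":"number","minimum":-1,"maximum":1}},"grip":{"type":"number"}},"required":["increments"]}

```bash
ls && mkdir -p pics && python3 - <<'E'
from bench import env
import cv2
o=env.get_obs();print(o['t'],o['eef_pos'],o['tcp_rot'],o['width'])
for n in ['top','side']:
    c=env.camera(n);cv2.imwrite(f'pics/{n}0.png',c['img'][...,::-1])
    print(n,c['fx'],c['fy'],c['cx'],c['cy'],c['R'],c['t'])
print(env.get_obs()['t'])
E
```

```text
pics
0.0 [ 0.16919875 -0.54927219  0.23081697] [-5.41047363e-04  9.88862219e-01  1.48832838e-01 -7.41588285e-05] 0.08534919092920683
top 415.2078125425951 415.2078125425951 279.25636200263443 205.11174065459218 [[ 0.00772393 -0.99993353  0.00855983]
 [-0.99814962 -0.00822589 -0.06024682]
 [ 0.06031323 -0.00807865 -0.99814681]] [-0.03630737  0.55434954  1.29764136]
side 503.2770591498472 503.2770591498472 269.0909725361389 213.5639749364376 [[ 0.97539655 -0.21914535  0.02401846]
 [-0.09882078 -0.53201127 -0.84095092]
 [ 0.19706857  0.81788711 -0.54057808]] [-0.54760005  0.06779687  1.46442283]
0.1
```

View pics/top0.png

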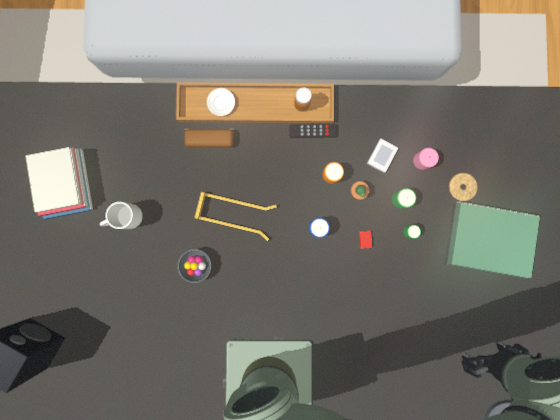

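View pics/side0.png

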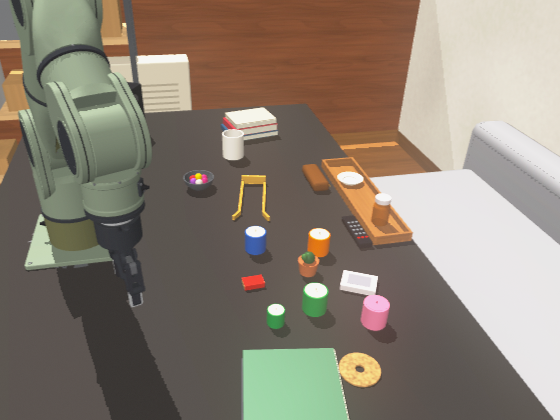

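The top view shows the rail at about (196–275, 193–240) with its mouth to the right. Blue is at (319,228), orange at (334,173), and the larger green at (404,198). The small green (414,231) and the pink (427,158) are decoys. The plant (360,190) and matchbox (366,239) stand between green and the rail.

```bash
cat > h.py <<'E'
from bench import env
import numpy as np, cv2
from scipy.optimize import minimize
def proj(c,P):
    q=np.atleast_2d(P)@np.array(c['R']).T+c['t']
    return np.c_[c['fx']*q[:,0]/q[:,2]+c['cx'],c['fy']*q[:,1]/q[:,2]+c['cy']]
def ray(c,uv,z):
    d=np.array([(uv[0]-c['cx'])/c['fx'],(uv[1]-c['cy'])/c['fy'],1.])
    R=np.array(c['R']);d=R.T@d;o=-R.T@np.array(c['t'])
    return (o+d*(z-o[2])/d[2])[:2]
S=8
def hulls(c,parts):
    m=np.zeros((420*S//4,560*S//4),np.uint8)  # 2x supersample
    for P in parts:
        h=cv2.convexHull(((proj(c,P)+.5)*2-.5).astype(np.float32)*16)
        cv2.fillConvexPoly(m,np.round(h).astype(np.int32),1,shift=4)
    return m
def cyl(x,y,r,h):
    a=np.linspace(0,2*np.pi,40)
    k=np.c_[x+r*np.cos(a),y+r*np.sin(a)]
    return np.r_[np.c_[k,0*a],np.c_[k,0*a+h]]
def cen(m):
    ys,xs=np.nonzero(m);return np.array([xs.mean(),ys.mean()])
def cyl_fit(c,region,r,h,guess):
    t=cen(region)
    p=np.array(guess,float)
    for _ in range(6):
        m=(cen(hulls(c,[cyl(*p,r,h)]))+.5)/2-.5
        p+=ray(c,t,h*.7)-ray(c,m,h*.7)
    return p
def box(x0,x1,y0,y1,h):
    return np.array([[x,y,z] for x in(x0,x1) for y in(y0,y1) for z in(0,h)])
def rail_parts(x,y,th):
    ps=[box(0,.008,-.042,.042,.03)]
    for s in(1,-1):
        ps.append(box(-.2,0,s*.034,s*.042,.015))
        q=np.array([[-.2,.034],[-.2,.042],[-.23,.051],[-.23,.059]])*[1,s]
        ps.append(np.r_[np.c_[q,0*q[:,0]],np.c_[q,0*q[:,0]+.015]])
    C,Sn=np.cos(th),np.sin(th);R=np.array([[C,-Sn,0],[Sn,C,0],[0,0,1]])
    return [p@R.T+[x,y,0] for p in ps]
E
python3 - <<'E'
from h import *
dims={'plant':(.028,.066),'sweets':(.052,.05),'blue_candle':(.03,.06),'orange_candle':(.03,.06),'green_candle':(.03,.06)}
for n in ['top','side']:
    c=env.camera(n)
    for q in ['blue_candle','orange_candle','green_candle','plant','matchbox','cardbox','remote','sweets','glasses_case','mug']:
        for d in env.cut_out(q,n):
            if d['score']<.3: continue
            m=d['region']
            r,h=dims.get(q,(0,0))
            g=ray(c,d['xy'],.03)
            p=cyl_fit(c,m,r,h,g) if r else g
            print(n,q,round(d['score'],2),np.round(d['xy']),m.sum(),'exp', hulls(c,[cyl(*p,r,h)]).sum()/4 if r else '',np.round(p,4))
    for d in env.cut_out('rail',n)[:2]:
        m=cv2.resize(d['region'].astype(np.uint8),None,fx=2,fy=2,interpolation=cv2.INTER_NEAREST)
        print('rail',d['score'],d['region'].sum())
        if d['score']<.3: continue
        best=None
        def cost(v):
            a=cv2.GaussianBlur(hulls(c,rail_parts(*v)).astype(np.float32),(0,0),2);b=cv2.GaussianBlur(m.astype(np.float32),(0,0),2)
            return ((a-b)**2).sum()
        g=ray(c,(198,206),.01) if n=='top' else best0
        for th in (1.2,1.4,1.6,1.8) if n=='top' else (th0,):
            s=minimize(cost,[*g,th],method='Nelder-Mead',options=dict(initial_simplex=np.array([[*g,th],[g[0]+.02,g[1],th],[g[0],g[1]+.02,th],[*g,th+.15]]),xatol=1e-4))
            if best is None or s.fun<best.fun:best=s
        if n=='top': best0=best.x[:2];th0=best.x[2]
        print(n,'rail',best.x,best.fun,m.sum())
print(env.get_obs()['t'])
E
```

```text
top blue_candle 0.72 [318. 227.] 298 exp 342.0 [ 0.4834 -0.1546]
top orange_candle 0.9 [333. 172.] 345 exp 368.75 [ 0.6564 -0.1993]
top orange_candle 0.48 [229. 202.] 373 exp 351.5 [0.5276 0.1332]
top green_candle 0.82 [425. 159.] 425 exp 441.0 [ 0.7046 -0.493 ]
top green_candle 0.75 [404. 196.] 357 exp 419.5 [ 0.5771 -0.422 ]
top green_candle 0.52 [411. 230.] 175 exp 424.25 [ 0.4744 -0.4457]
top plant 0.82 [362. 190.] 252 exp 346.75 [ 0.6021 -0.2827]
top matchbox 0.6 [364. 239.] 213 exp  [ 0.4512 -0.2983]
top cardbox 0.83 [380. 156.] 625 exp  [ 0.7131 -0.3499]
top remote 0.94 [313. 132.] 519 exp  [ 0.7882 -0.1369]
top sweets 0.9 [197. 265.] 872 exp 1026.0 [0.3621 0.2294]
top glasses_case 0.65 [206. 139.] 879 exp  [0.7622 0.201 ]
top glasses_case 0.62 [363. 240.] 211 exp  [ 0.4456 -0.293 ]
top glasses_case 0.43 [222. 198.] 473 exp  [0.5744 0.1463]
top mug 0.65 [123. 215.] 913 exp  [0.5186 0.4561]
top mug 0.44 [382. 153.] 555 exp  [ 0.7227 -0.3547]
rail 0.89 592
top rail [0.55078666 0.21446158 1.34228192] 54.188438415527344 2368
side blue_candle 0.89 [257. 237.] 569 exp 594.5 [ 0.4873 -0.1494]
side blue_candle 0.63 [197. 176.] 489 exp 412.75 [0.3675 0.2316]
side orange_candle 0.68 [315. 242.] 472 exp 598.0 [ 0.6607 -0.1939]
side green_candle 0.95 [376. 308.] 815 exp 876.25 [ 0.7072 -0.4892]
side green_candle 0.59 [275. 318.] 393 exp 884.75 [ 0.4737 -0.4553]
side plant 0.65 [308. 265.] 421 exp 661.25 [ 0.602  -0.2874]
side matchbox 0.73 [256. 284.] 247 exp  [ 0.4505 -0.3346]
side matchbox 0.5 [315. 300.] 749 exp  [ 0.5797 -0.4213]
side cardbox 0.76 [360. 280.] 745 exp  [ 0.7155 -0.373 ]
side cardbox 0.4 [316. 298.] 791 exp  [ 0.5858 -0.4145]
side sweets 0.73 [198. 182.] 509 exp 769.0 [0.3688 0.2418]
side glasses_case 0.93 [316. 175.] 484 exp  [0.7695 0.1884]
side mug 0.72 [232. 146.] 617 exp  [0.5222 0.4764]
rail 0.86 422
side rail [0.55597344 0.22237009 1.34165309] 60.743621826171875 1688
rail 0.18 541
1.3
```

Emit:
{"fn": "jog_arm", "kwargs": {"increments": [0.13,0.13,-0.03,0,0,0.2,0.27,0.27,-0.06,0,0,0.4,0.4,0.4,-0.09,0,0,0.6,0.53,0.53,-0.12,0,0,0.8,0.67,0.67,-0.15,0,0,1], "grip": -0.3}}

```text
t: 1.92
eef_pos: [0.3713, -0.3474, 0.1862]
tcp_rot: [0.0, 0.855, 0.518, 0.0]
wrist_force: [1.5, -1.1, -0.5]
width: 0.0296
finger_force: 0.0
```

Emit:
{"fn": "jog_arm", "kwargs": {"increments": [0.12,0.15,-0.05,0,0,0.15,0.24,0.3,-0.1,0,0,0.3,0.353,0.437,-0.25,0,0,0.453,0.353,0.437,-0.4,0,0,0.453,0.353,0.437,-0.54,0,0,0.453]}}

```text
t: 2.55
eef_pos: [0.4765, -0.2166, 0.0226]
tcp_rot: [-0.0, 0.751, 0.66, 0.0]
wrist_force: [0.9, -0.2, -0.0]
width: 0.0296
finger_force: 0.0
```

```bash
python3 - <<'E'
from h import *
o=env.get_obs();print(o['t'],o['eef_pos'],o['tcp_rot'],o['width'],o['joints'])
a=env.camera('top')['img'];b=env.camera('wrist')['img']
im=np.hstack([cv2.resize(a[90:300,150:490],None,fx=1.6,fy=1.6),cv2.resize(b,None,fx=.4,fy=.4)[:336].copy() if 0 else np.zeros((336,8,3),np.uint8)])
w=cv2.resize(b,(240,180));v=np.zeros((600,800,3),np.uint8);v[:im.shape[0],:im.shape[1]]=im;v[336:336+180,0:240]=w
s=env.camera('side')['img'][150:350,150:410];v[336:536,250:510]=s
cv2.imwrite('pics/a1.png',v[...,::-1])
E
```

```text
2.55 [ 0.47646812 -0.21660655  0.02264454] [-1.10112310e-04  7.51345997e-01  6.59908461e-01  5.22110776e-05] 0.029630496630389743 [ 0.44367901  0.97203587 -0.14566076  1.84370853  0.35529004  0.35128684
 -0.10346362]
```

View pics/a1.png

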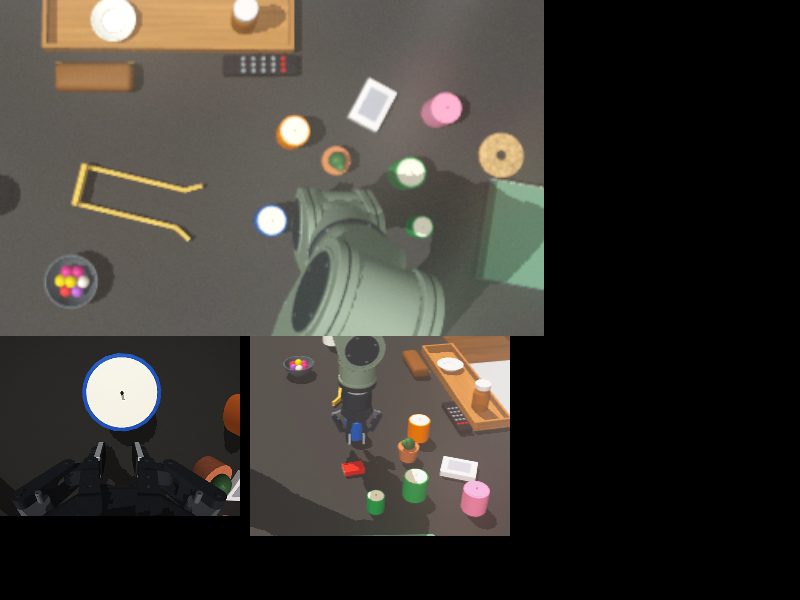

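The wrist view shows blue dead centre ahead of the two finger tips, with its centre column matching the gap between them. I'll start pushing gently.

Emit:
{"fn": "jog_arm", "kwargs": {"increments": [0.004,0.033,0,0,0,0,0.008,0.066,0,0,0,0,0.0125,0.1,0,0,0,0,0.0165,0.133,0,0,0,0,0.021,0.166,0,0,0,0]}}

```text
t: 3.32
eef_pos: [0.4826, -0.167, 0.0244]
tcp_rot: [0.0, 0.752, 0.659, -0.0]
wrist_force: [-0.1, -0.8, 2.1]
width: 0.03
finger_force: 1.1
```

```bash
cat >> h.py <<'E'
def wlook(q,z=.06):
    o=env.get_obs();c=env.camera('wrist');T=np.array(c['tool_from_camera'])
    from scipy.spatial.transform import Rotation as Ro
    w,x,y,zz=o['tcp_rot'];R=Ro.from_quat([x,y,zz,w]).as_matrix()
    out=[]
    for d in env.cut_out(q,'wrist'):
        if d['score']<.3: continue
        u=np.array(cen(d['region']))-[c['cx'],c['cy']];r=np.hypot(*u);a=r/c['fx']
        v=np.r_[u/r*np.sin(a),np.cos(a)]
        p0=R@T[:3,3]+o['eef_pos'];v=R@T[:3,:3]@v
        P=p0+v*(z-p0[2])/v[2];tl=R.T@(P-o['eef_pos'])
        out.append((round(d['score'],2),np.round(P[:2],4),'tool',np.round(tl[:2],4)))
    return out
E
python3 - <<'E'
from h import *
print(env.get_obs()['eef_pos'])
for r in wlook('blue_candle',.05):print(r)
c=env.camera('side')
for d in env.cut_out('blue_candle','side')[:2]:print('side',d['score'],cyl_fit(c,d['region'],.03,.06,ray(c,d['xy'],.03)))
E
```

```text
[ 0.48258818 -0.16702237  0.02444615]
(0.79, array([ 0.4878, -0.1308]), 'tool', array([0.0366, 0.0005]))
side 0.7 [ 0.48752658 -0.143831  ]
```

Emit:
{"fn": "jog_arm", "kwargs": {"increments": [0.006,0.048,-0.001,0,0,-0.006,0.011,0.096,-0.003,0,0,-0.012,0.017,0.143,-0.005,0,0,-0.018,0.022,0.191,-0.007,0,0,-0.024,0.028,0.239,-0.008,0,0,-0.03]}}

```text
t: 4.15
eef_pos: [0.4909, -0.0948, 0.0218]
tcp_rot: [-0.0, 0.76, 0.65, -0.0]
wrist_force: [0.8, -1.6, 1.1]
width: 0.0298
finger_force: 1.1
```

```bash
python3 - <<'E'
from h import *
print(env.get_obs()['eef_pos'],env.get_obs()['wrist_force'])
for r in wlook('blue_candle',.05):print(r)
c=env.camera('wrist')['img'];cv2.imwrite('pics/w2.png',c[...,::-1])
E
```

```text
[ 0.4909318  -0.09478672  0.02181736] [ 0.7788055  -1.57348681  1.13595268]
(0.92, array([ 0.497 , -0.0586]), 'tool', array([0.0367, 0.0005]))
```

View pics/w2.png

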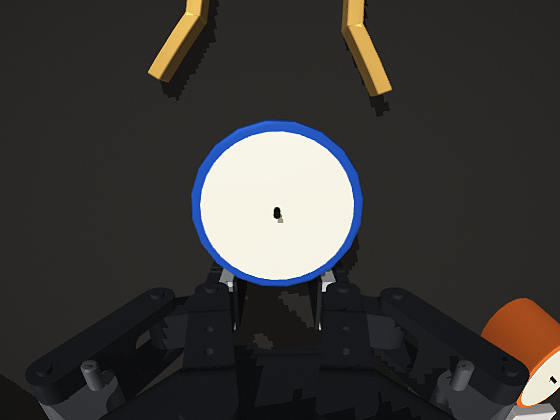

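The wrist view shows blue seated against both fingers. The flare ends are at (167,81) and (374,96) inner, with kinks at (208,15) and (344,29). I'll check the lane's position from these.

```bash
cat >> h.py <<'E'
def wpix(uv,z):
    from scipy.spatial.transform import Rotation as Ro
    o=env.get_obs();c=env.camera('wrist');T=np.array(c['tool_from_camera'])
    w,x,y,zz=o['tcp_rot'];R=Ro.from_quat([x,y,zz,w]).as_matrix();out=[]
    for p in uv:
        u=np.array(p,float)-[c['cx'],c['cy']];r=np.hypot(*u);a=r/c['fx']
        v=R@T[:3,:3]@np.r_[u/r*np.sin(a),np.cos(a)];p0=R@T[:3,3]+o['eef_pos']
        out.append((p0+v*(z-p0[2])/v[2])[:2])
    return np.array(out)
E
python3 - <<'E'
from h import *
q=wpix([(167,81),(374,96),(208,15),(344,29)],.015);print(q)
print('mouth',q[:2].mean(0),np.hypot(*(q[0]-q[1])),'kink',q[2:].mean(0),np.hypot(*(q[2]-q[3])))
n=q[1]-q[0];print('yaw',np.arctan2(n[1],n[0])+np.pi/2)
lane=lambda s:(0.5534+0.2268*s,0.2184+0.9739*s);print(lane(-.23),lane(-.2))
E
```

```text
[[ 4.54329552e-01 -5.41501644e-04]
 [ 5.48072165e-01 -2.27102559e-02]
 [ 4.78249988e-01  2.69826472e-02]
 [ 5.38826767e-01  1.03828747e-02]]
mouth [ 0.50120086 -0.01162588] 0.09632824718573713 kink [0.50853838 0.01868276] 0.06281001950848067
yaw 1.3385772231787751
(0.501236, -0.005596999999999991) (0.50804, 0.023620000000000002)
```

Emit:
{"fn": "jog_arm", "kwargs": {"increments": [0.005,0.049,0,0,0,-0.019,0.009,0.097,0,0,0,-0.037,0.013,0.146,0,0,0,-0.056,0.018,0.194,0,0,0,-0.074,0.022,0.243,0,0,0,-0.093]}}

```text
t: 4.97
eef_pos: [0.4975, -0.0219, 0.0219]
tcp_rot: [-0.0, 0.783, 0.622, -0.0]
wrist_force: [-0.1, -1.2, -0.9]
width: 0.0299
finger_force: 0.5
```

```bash
python3 - <<'E'
from h import *
o=env.get_obs();print(o['eef_pos'],o['wrist_force'],o['tcp_rot'])
for r in wlook('blue_candle',.05):print(r)
E
```

```text
[ 0.49752033 -0.02187116  0.02186445] [-0.07978306 -1.18783074 -0.88367047] [-6.15366494e-05  7.83000066e-01  6.22021616e-01 -3.50447977e-05]
(0.73, array([0.5063, 0.0138]), 'tool', array([0.0367, 0.0005]))
```

Emit:
{"fn": "jog_arm", "kwargs": {"increments": [0.0113,0.0487,0,0,0,0,0.0227,0.0974,0,0,0,0,0.034,0.146,0,0,0,0,0.0453,0.1948,0,0,0,0,0.0567,0.2435,0,0,0,0]}}

```text
t: 5.7
eef_pos: [0.5147, 0.0511, 0.0219]
tcp_rot: [-0.0, 0.783, 0.622, -0.0]
wrist_force: [-0.9, -0.1, -0.3]
width: 0.0302
finger_force: 0.6
```

Emit:
{"fn": "jog_arm", "kwargs": {"increments": [0.0113,0.0487,0,0,0,0,0.0227,0.0974,0,0,0,0,0.034,0.146,0,0,0,0,0.0453,0.1948,0,0,0,0,0.0567,0.2435,0,0,0,0]}}

```text
t: 6.32
eef_pos: [0.5317, 0.1241, 0.0219]
tcp_rot: [-0.0, 0.783, 0.622, -0.0]
wrist_force: [0.4, -1.2, -0.6]
width: 0.03
finger_force: 0.6
```

```bash
python3 - <<'E'
from h import *
o=env.get_obs();print(o['eef_pos'],o['wrist_force'],o['tcp_rot'])
for r in wlook('blue_candle',.05):print(r)
c=env.camera('wrist')['img'];cv2.imwrite('pics/w3.png',c[...,::-1])
E
```

```text
[0.53169895 0.12406392 0.02187979] [ 0.40453494 -1.18708018 -0.56642276] [-3.57201350e-05  7.82801969e-01  6.22270902e-01 -2.42610625e-05]
(0.82, array([0.5405, 0.1597]), 'tool', array([0.0367, 0.0005]))
```

View pics/w3.png

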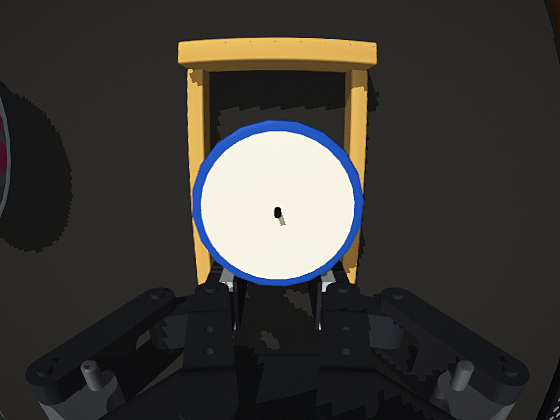

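Blue is in the lane and centred, and the end plate's inner edge is at row ~65. I'll ease it in.

Emit:
{"fn": "jog_arm", "kwargs": {"increments": [0.0068,0.0292,0,0,0,0,0.0121,0.0519,0,0,0,0,0.0151,0.0649,0,0,0,0,0.0166,0.0714,0,0,0,0,0.0181,0.0779,0,0,0,0]}}

```text
t: 7.1
eef_pos: [0.5369, 0.1464, 0.0219]
tcp_rot: [0.0, 0.783, 0.622, -0.0]
wrist_force: [-0.4, -1.5, -0.0]
width: 0.0295
finger_force: 0.6
```

```bash
python3 - <<'E'
from h import *
o=env.get_obs();print(o['eef_pos'],o['wrist_force'],o['finger_force'])
for r in wlook('blue_candle',.05):print(r)
E
```

```text
[0.53694224 0.14636242 0.02188068] [-0.43565162 -1.54167001 -0.0039229 ] 0.5576971918344498
(0.56, array([0.5458, 0.182 ]), 'tool', array([0.0367, 0.0006]))
```

Emit:
{"fn": "jog_arm", "kwargs": {"increments": [0.0011,0.0049,0,0,0,0,0.0023,0.0098,0,0,0,0]}}

```text
t: 7.45
eef_pos: [0.5376, 0.1494, 0.0219]
tcp_rot: [-0.0, 0.783, 0.622, -0.0]
wrist_force: [-0.1, -0.9, -0.3]
width: 0.0296
finger_force: 0.5
```

Emit:
{"fn": "jog_arm", "kwargs": {"increments": [0.0008,0.0033,0,0,0,0,0.0015,0.0065,0,0,0,0]}}

```text
t: 7.7
eef_pos: [0.538, 0.1512, 0.0219]
tcp_rot: [0.0, 0.783, 0.622, -0.0]
wrist_force: [-1.7, -5.3, 3.0]
width: 0.0301
finger_force: 2.5
```

Contact with the end plate: the force rose to 5 N and the position matches, so blue is home. Next I back off and go to orange.

Emit:
{"fn": "jog_arm", "kwargs": {"increments": [-0.02,-0.09,0.02,0,0,0,-0.02,-0.12,0.18,0,0,0.1,0.0,-0.25,0.36,0,0,0.3,0.07,-0.42,0.4,0,0,0.5,0.15,-0.6,0.4,0,0,0.7]}}

```text
t: 8.32
eef_pos: [0.5842, -0.0301, 0.1437]
tcp_rot: [0.001, 0.582, 0.813, 0.001]
wrist_force: [0.9, 0.4, 0.1]
width: 0.0298
finger_force: 0.0
```

Emit:
{"fn": "jog_arm", "kwargs": {"increments": [0.08,-0.18,0,0,0,0.2,0.16,-0.36,0,0,0,0.4,0.25,-0.51,0,0,0,0.65,0.33,-0.6,0,0,0,0.65,0.38,-0.66,0,0,0,0.65]}}

```text
t: 8.95
eef_pos: [0.6975, -0.2281, 0.1414]
tcp_rot: [-0.0, 0.361, 0.933, 0.0]
wrist_force: [-0.8, 0.1, 0.3]
width: 0.0296
finger_force: 0.0
```

```bash
python3 - <<'E'
from h import *
o=env.get_obs();print(o['t'],o['eef_pos'],o['wrist_force'],o['tcp_rot'],o['joints'])
for r in wlook('orange_candle',.05):print(r)
E
```

```text
8.95 [ 0.69745902 -0.22809707  0.14144453] [-0.79377504  0.10904447  0.29860113] [-1.17614149e-04  3.61148791e-01  9.32508190e-01  1.09079138e-04] [ 0.40561422  1.10942825 -0.45921451  0.83457085  0.42820088  1.27059848
  0.88649426]
(0.79, array([ 0.6587, -0.1974]), 'tool', array([ 0.0493, -0.0034]))
(0.71, array([ 0.6064, -0.2742]), 'tool', array([ 0.0362, -0.0954]))
```

```bash
cat > plan.py <<'E'
import numpy as np
O=np.array([.5531,.2161]);D=np.array([.2268,.9739]);TH=1.342
lane=lambda s:O+D*s
def plan(P,start,step=.015,z=.022,L=.0367):
    """P: Bezier control points of the jar's centre; start: commanded (x,y,z,yaw). prints calls of 5 rows, shifts in units"""
    from scipy.interpolate import BPoly,interp1d
    P=np.array(P);n=len(P)-1
    b=BPoly(P[:,None,:],[0,1]);u=np.linspace(0,1,400);c=b(u)
    s=np.r_[0,np.cumsum(np.hypot(*np.diff(c,axis=0).T))]
    k=int(np.ceil(s[-1]/step));uu=np.interp(np.arange(1,k+1)*s[-1]/k,s,u)
    d=b.derivative()(uu);th=np.arctan2(d[:,1],d[:,0]);c=b(uu)
    R=np.c_[c-L*np.c_[np.cos(th),np.sin(th)],np.full(k,z),th]
    prev=np.array(start,float)
    for i in range(0,k,5):
        rows=[]
        for r in R[i:i+5]:
            e=r-prev;rows+=[*np.round(e[:3]/.3,3),0,0,round(e[3]/(np.pi/4),3)]
        print('jar->',np.round(c[min(i+4,k-1)],3),'tcp->',np.round(R[min(i+4,k-1)],3));print([float(v) for v in rows]);prev=R[min(i+4,k-1)]
E
python3 - <<'E'
from plan import *
C=np.array([.6587,-.1974]);h=np.array([np.cos(2.45),np.sin(2.45)])
d=lane(-.29)-C;print(np.arctan2(d[1],d[0]))
a=np.arctan2(d[1],d[0]);st=C-.0367*np.array([np.cos(a),np.sin(a)]);print('pre',C-.056*np.array([np.cos(a),np.sin(a)]))
plan([C,lane(-.29),lane(-.18)],[*st,.022,a])
E
```

```text
2.4886730348630417
pre [ 0.70318156 -0.23142045]
jar-> [ 0.602 -0.15 ] tcp-> [ 0.629 -0.175  0.022  2.389]
[-0.04, 0.029, 0.0, 0.0, 0.0, -0.021, -0.08, 0.058, 0.0, 0.0, 0.0, -0.044, -0.119, 0.087, 0.0, 0.0, 0.0, -0.069, -0.158, 0.118, 0.0, 0.0, 0.0, -0.096, -0.196, 0.149, 0.0, 0.0, 0.0, -0.127]
jar-> [ 0.553 -0.096] tcp-> [ 0.575 -0.125  0.022  2.221]
[-0.038, 0.032, 0.0, 0.0, 0.0, -0.034, -0.075, 0.064, 0.0, 0.0, 0.0, -0.071, -0.111, 0.097, 0.0, 0.0, 0.0, -0.113, -0.146, 0.132, 0.0, 0.0, 0.0, -0.16, -0.181, 0.167, 0.0, 0.0, 0.0, -0.214]
jar-> [ 0.517 -0.032] tcp-> [ 0.529 -0.066  0.022  1.899]
[-0.034, 0.036, 0.0, 0.0, 0.0, -0.061, -0.066, 0.074, 0.0, 0.0, 0.0, -0.131, -0.097, 0.113, 0.0, 0.0, 0.0, -0.211, -0.126, 0.153, 0.0, 0.0, 0.0, -0.304, -0.154, 0.195, 0.0, 0.0, 0.0, -0.41]
jar-> [0.512 0.041] tcp-> [0.504 0.005 0.022 1.342]
[-0.025, 0.044, 0.0, 0.0, 0.0, -0.121, -0.046, 0.09, 0.0, 0.0, 0.0, -0.255, -0.064, 0.138, 0.0, 0.0, 0.0, -0.402, -0.076, 0.188, 0.0, 0.0, 0.0, -0.555, -0.083, 0.238, 0.0, 0.0, 0.0, -0.71]
```

Emit:
{"fn": "jog_arm", "kwargs": {"increments": [0.02,0,-0.08,0,0,0.1,0.026,0,-0.16,0,0,0.194,0.026,0,-0.25,0,0,0.194,0.026,0,-0.34,0,0,0.194,0.026,0,-0.398,0,0,0.194]}}

```text
t: 9.68
eef_pos: [0.7045, -0.2259, 0.0214]
tcp_rot: [-0.001, 0.288, 0.958, 0.0]
wrist_force: [-0.1, 0.6, -0.3]
width: 0.0296
finger_force: 0.0
```

```bash
python3 - <<'E'
from h import *
from plan import *
o=env.get_obs();print(o['t'],o['eef_pos'],o['wrist_force'],o['tcp_rot'])
for r in wlook('orange_candle',.05):print(r)
C=np.array([.6587,-.1974])
d=lane(-.305)-C
a=np.arctan2(d[1],d[0]);y=2*np.arctan2(o['tcp_rot'][2],o['tcp_rot'][1]);print(a,y)
plan([C,lane(-.305),lane(-.19)],[*o['eef_pos'],y])
E
```

```text
9.675 [ 0.70446089 -0.22590891  0.02135274] [-0.06604148  0.58284935 -0.31365893] [-5.19384662e-04  2.88323744e-01  9.57532839e-01  1.10453091e-04]
(0.67, array([ 0.6586, -0.1974]), 'tool', array([ 0.054 , -0.0015]))
2.5538099266172707 2.556641016219912
jar-> [ 0.601 -0.154] tcp-> [ 0.629 -0.178  0.022  2.442]
[-0.092, 0.052, 0.002, 0.0, 0.0, -0.027, -0.133, 0.078, 0.002, 0.0, 0.0, -0.053, -0.173, 0.105, 0.002, 0.0, 0.0, -0.081, -0.213, 0.132, 0.002, 0.0, 0.0, -0.112, -0.253, 0.16, 0.002, 0.0, 0.0, -0.146]
jar-> [ 0.549 -0.103] tcp-> [ 0.572 -0.132  0.022  2.251]
[-0.039, 0.029, 0.0, 0.0, 0.0, -0.038, -0.077, 0.059, 0.0, 0.0, 0.0, -0.081, -0.115, 0.089, 0.0, 0.0, 0.0, -0.128, -0.151, 0.121, 0.0, 0.0, 0.0, -0.182, -0.187, 0.154, 0.0, 0.0, 0.0, -0.243]
jar-> [ 0.514 -0.04 ] tcp-> [ 0.525 -0.075  0.022  1.891]
[-0.035, 0.034, 0.0, 0.0, 0.0, -0.07, -0.068, 0.07, 0.0, 0.0, 0.0, -0.149, -0.1, 0.107, 0.0, 0.0, 0.0, -0.24, -0.13, 0.147, 0.0, 0.0, 0.0, -0.342, -0.158, 0.188, 0.0, 0.0, 0.0, -0.458]
jar-> [0.51  0.031] tcp-> [ 0.502 -0.005  0.022  1.342]
[-0.025, 0.043, 0.0, 0.0, 0.0, -0.128, -0.046, 0.089, 0.0, 0.0, 0.0, -0.267, -0.062, 0.136, 0.0, 0.0, 0.0, -0.412, -0.073, 0.185, 0.0, 0.0, 0.0, -0.558, -0.078, 0.235, 0.0, 0.0, 0.0, -0.699]
```

Emit:
{"fn": "jog_arm", "kwargs": {"increments": [-0.045,0.025,0.002,0,0,0,-0.08,0.046,0.002,0,0,-0.02,-0.122,0.07,0.002,0,0,-0.05,-0.168,0.101,0.002,0,0,-0.078,-0.213,0.132,0.002,0,0,-0.112]}}

```text
t: 10.4
eef_pos: [0.6411, -0.1869, 0.0244]
tcp_rot: [0.001, 0.331, 0.944, 0.0]
wrist_force: [0.7, -0.5, -0.9]
width: 0.0296
finger_force: 0.5
```

Emit:
{"fn": "jog_arm", "kwargs": {"increments": [-0.04,0.028,0,0,0,-0.034,-0.079,0.057,0,0,0,-0.072,-0.117,0.087,0,0,0,-0.115,-0.155,0.117,0,0,0,-0.162,-0.191,0.149,0,0,0,-0.216]}}

```text
t: 11.02
eef_pos: [0.5841, -0.1423, 0.0244]
tcp_rot: [0.001, 0.41, 0.912, 0.0]
wrist_force: [1.0, -0.5, 0.6]
width: 0.0299
finger_force: 0.6
```

```bash
python3 - <<'E'
from h import *
o=env.get_obs();print(o['t'],o['eef_pos'],o['wrist_force'],o['tcp_rot'],2*np.arctan2(o['tcp_rot'][2],o['tcp_rot'][1]))
for r in wlook('orange_candle',.05):print(r)
E
```

```text
11.025 [ 0.58405482 -0.14227755  0.0244263 ] [ 0.98128831 -0.50065883  0.60760424] [1.11552106e-03 4.09948791e-01 9.12107850e-01 1.21831906e-04] 2.2967962517354166
(0.78, array([ 0.56  , -0.1151]), 'tool', array([0.0362, 0.0001]))
```

```bash
python3 - <<'E'
from h import *
from plan import *
o=env.get_obs()
y=2*np.arctan2(o['tcp_rot'][2],o['tcp_rot'][1])
C=o['eef_pos'][:2]+.0365*np.array([np.cos(y),np.sin(y)])
for s in(-.266,-.275):print(s,np.arctan2(*(lane(s)-C)[::-1]))
plan([C,lane(-.268),lane(-.17)],[*o['eef_pos'],y],z=.023)
E
```

```text
-0.266 2.3234417975340564
-0.275 2.404092387401
jar-> [ 0.519 -0.052] tcp-> [ 0.532 -0.087  0.023  1.93 ]
[-0.035, 0.034, -0.004, 0.0, 0.0, -0.035, -0.073, 0.068, -0.004, 0.0, 0.0, -0.133, -0.109, 0.103, -0.004, 0.0, 0.0, -0.239, -0.142, 0.142, -0.004, 0.0, 0.0, -0.352, -0.173, 0.183, -0.004, 0.0, 0.0, -0.47]
jar-> [0.51  0.021] tcp-> [ 0.506 -0.015  0.023  1.482]
[-0.026, 0.044, 0.0, 0.0, 0.0, -0.121, -0.048, 0.09, 0.0, 0.0, 0.0, -0.241, -0.065, 0.138, 0.0, 0.0, 0.0, -0.358, -0.078, 0.187, 0.0, 0.0, 0.0, -0.468, -0.085, 0.237, 0.0, 0.0, 0.0, -0.57]
jar-> [0.515 0.051] tcp-> [0.506 0.015 0.023 1.342]
[-0.003, 0.05, 0.0, 0.0, 0.0, -0.093, -0.001, 0.101, 0.0, 0.0, 0.0, -0.178]
```

Emit:
{"fn": "jog_arm", "kwargs": {"increments": [-0.035,0.034,-0.004,0,0,-0.035,-0.073,0.068,-0.004,0,0,-0.133,-0.109,0.103,-0.004,0,0,-0.239,-0.142,0.142,-0.004,0,0,-0.352,-0.173,0.183,-0.004,0,0,-0.47]}}

```text
t: 11.75
eef_pos: [0.5325, -0.0876, 0.0225]
tcp_rot: [0.001, 0.571, 0.821, 0.0]
wrist_force: [0.5, -1.1, 0.3]
width: 0.0302
finger_force: 0.7
```

```bash
python3 - <<'E'
from h import *
o=env.get_obs();print(o['t'],o['eef_pos'],o['wrist_force'],o['tcp_rot'],2*np.arctan2(o['tcp_rot'][2],o['tcp_rot'][1]))
for r in wlook('orange_candle',.05):print(r)
E
```

```text
11.75 [ 0.5324623  -0.08755467  0.02252993] [ 0.50201186 -1.13041928  0.29910184] [7.65649638e-04 5.70567816e-01 8.21250090e-01 2.65772089e-04] 1.9271980108751008
(0.9, array([ 0.5199, -0.0533]), 'tool', array([0.0365, 0.0002]))
```

On plan, so I continue with the next two segments.

Emit:
{"fn": "jog_arm", "kwargs": {"increments": [-0.026,0.044,0,0,0,-0.121,-0.048,0.09,0,0,0,-0.241,-0.065,0.138,0,0,0,-0.358,-0.078,0.187,0,0,0,-0.468,-0.085,0.237,0,0,0,-0.57]}}

```text
t: 12.48
eef_pos: [0.5071, -0.0166, 0.0222]
tcp_rot: [0.0, 0.738, 0.675, 0.0]
wrist_force: [0.2, -1.2, 1.4]
width: 0.0299
finger_force: 1.0
```

Emit:
{"fn": "jog_arm", "kwargs": {"increments": [-0.003,0.05,0,0,0,-0.093,-0.001,0.101,0,0,0,-0.178]}}

```text
t: 12.72
eef_pos: [0.5069, 0.0139, 0.0221]
tcp_rot: [0.0, 0.783, 0.622, 0.0]
wrist_force: [0.1, -1.9, 1.8]
width: 0.0299
finger_force: 1.0
```

```bash
python3 - <<'E'
from h import *
from plan import *
o=env.get_obs();print(o['t'],o['eef_pos'],o['wrist_force'],o['tcp_rot'],2*np.arctan2(o['tcp_rot'][2],o['tcp_rot'][1]))
for r in wlook('orange_candle',.05):print(r,'s,lat',(r[1]-O)@D,np.cross(D,r[1]-O))
E
```

```text
12.725 [0.50688263 0.01392224 0.02214755] [ 0.14380056 -1.86792207  1.80660489] [3.91396359e-05 7.82995933e-01 6.22026743e-01 3.13251141e-04] 1.3426570714677806
(0.88, array([0.5157, 0.0495]), 'tool', array([0.0367, 0.0006])) s,lat -0.17073405999999997 -0.0013610200000000044
(0.64, array([0.4163, 0.1702]), 'tool', array([ 0.1317, -0.1236])) s,lat -0.07572825 0.12281940000000002<stdin>:4: DeprecationWarning: Arrays of 2-dimensional vectors are deprecated. Use arrays of 3-dimensional vectors instead. (deprecated in NumPy 2.0)
```

Emit:
{"fn": "jog_arm", "kwargs": {"increments": [0.011,0.052,0,0,0,0,0.022,0.104,0,0,0,0,0.033,0.156,0,0,0,0,0.042,0.196,0,0,0,0,0.049,0.228,0,0,0,0]}}

```text
t: 13.45
eef_pos: [0.5208, 0.0832, 0.0219]
tcp_rot: [-0.0, 0.783, 0.622, -0.0]
wrist_force: [-0.2, -2.1, 1.0]
width: 0.0298
finger_force: 1.1
```

Emit:
{"fn": "jog_arm", "kwargs": {"increments": [0.003,0.013,0,0,0,0,0.0045,0.02,0,0,0,0]}}

```text
t: 13.7
eef_pos: [0.522, 0.0883, 0.0218]
tcp_rot: [0.0, 0.783, 0.622, -0.0]
wrist_force: [-1.3, -1.8, 1.1]
width: 0.0296
finger_force: 0.8
```

```bash
python3 -W ignore - <<'E'
from h import *
from plan import *
o=env.get_obs();print(o['t'],o['eef_pos'],o['wrist_force'])
for r in wlook('orange_candle',.05):print(r,'s,lat',(r[1]-O)@D,np.cross(D,r[1]-O))
E
```

```text
13.7 [0.52199259 0.08827432 0.02184762] [-1.26315259 -1.78092229  1.06542797]
(0.75, array([0.5308, 0.1239]), 'tool', array([0.0367, 0.0005])) s,lat -0.09485121999999999 0.0008070099999999865
```

Emit:
{"fn": "jog_arm", "kwargs": {"increments": [0.0011,0.0049,0,0,0,0,0.0023,0.0098,0,0,0,0]}}

```text
t: 14.05
eef_pos: [0.5227, 0.0912, 0.0219]
tcp_rot: [-0.0, 0.783, 0.622, -0.0]
wrist_force: [-0.4, -0.8, 0.2]
width: 0.0299
finger_force: 0.5
```

Emit:
{"fn": "jog_arm", "kwargs": {"increments": [0.0008,0.0033,0,0,0,0,0.0015,0.0065,0,0,0,0]}}

```text
t: 14.3
eef_pos: [0.5231, 0.0931, 0.0219]
tcp_rot: [0.0, 0.783, 0.622, -0.0]
wrist_force: [-1.5, -6.8, 0.1]
width: 0.0296
finger_force: 2.5
```

Contact at 7 N, with a 60 mm spacing from blue's final position, so orange is home. Next I back off toward green and measure the plant–matchbox gap.

Emit:
{"fn": "jog_arm", "kwargs": {"increments": [-0.02,-0.09,0.02,0,0,0,-0.02,-0.13,0.18,0,0,0.1,-0.01,-0.27,0.36,0,0,0.2,0.0,-0.46,0.4,0,0,0.3,0.01,-0.65,0.4,0,0,0.4]}}

```text
t: 14.92
eef_pos: [0.5267, -0.1036, 0.1434]
tcp_rot: [0.001, 0.675, 0.738, 0.001]
wrist_force: [1.1, -0.8, -1.0]
width: 0.0298
finger_force: 0.0
```

Emit:
{"fn": "jog_arm", "kwargs": {"increments": [0.02,-0.19,0,0,0,0.1,0.05,-0.37,0,0,0,0.2,0.08,-0.55,0,0,0,0.3,0.12,-0.73,0,0,0,0.35,0.15,-0.85,0,0,0,0.35]}}

```text
t: 15.55
eef_pos: [0.5708, -0.3594, 0.1417]
tcp_rot: [0.0, 0.57, 0.822, -0.0]
wrist_force: [-0.4, 0.3, 0.6]
width: 0.0299
finger_force: 0.0
```

```bash
python3 -W ignore - <<'E'
from h import *
o=env.get_obs();print(o['t'],o['eef_pos'],2*np.arctan2(o['tcp_rot'][2],o['tcp_rot'][1]))
for q,z in(('green_candle',.05),('plant',.055),('matchbox',.012)):
    for r in wlook(q,z):print(q,r)
cv2.imwrite('pics/w4.png',env.camera('wrist')['img'][...,::-1])
R=np.array([[ 0.00772393,-0.99993353,0.00855983],[-0.99814962,-0.00822589,-0.06024682],[ 0.06031323,-0.00807865,-0.99814681]])
c=dict(fx=415.208,fy=415.208,cx=279.256,cy=205.112,R=R,t=np.array([-0.03630737,0.55434954,1.29764136]))
im=cv2.imread('pics/top0.png').astype(int);m=(im[...,2]>130)&(im[...,1]<70)&(im[...,0]<70);m[:220]=0;m[255:]=0;m[:,:350]=0;m[:,385:]=0
ys,xs=np.nonzero(m);bx=cv2.boxPoints(cv2.minAreaRect(np.c_[xs,ys].astype(np.float32)))
print(m.sum(),[np.round(ray(c,b,.015),3) for b in bx])
E
```

```text
15.55 [ 0.5707683  -0.35942179  0.1417023 ] 1.9295335259768878
green_candle (0.63, array([ 0.5826, -0.4099]), 'tool', array([-0.0514, -0.0067]))
green_candle (0.56, array([ 0.4834, -0.4312]), 'tool', array([-0.0365, -0.107 ]))
plant (0.69, array([ 0.5991, -0.282 ]), 'tool', array([0.0638, 0.0544]))
matchbox (0.79, array([ 0.4525, -0.3037]), 'tool', array([ 0.0911, -0.0923]))
4 [array([ 0.434, -0.288]), array([ 0.434, -0.288]), array([ 0.443, -0.288]), array([ 0.443, -0.288])]
```

View pics/w4.png

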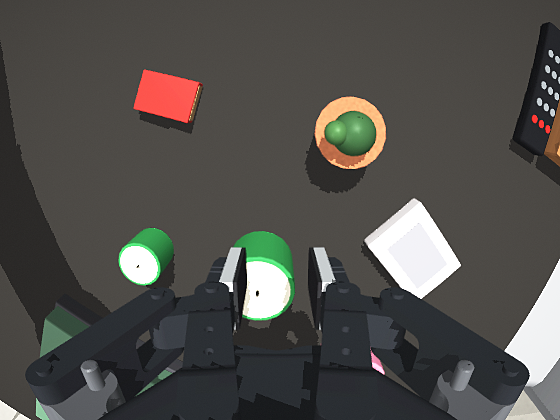

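The wrist view shows green under the fingers and the plant at (350,132). The matchbox corners are at about (145,70), (203,84), (188,123) and (135,108). The small green is on the left at (147,257).

Emit:
{"fn": "jog_arm", "kwargs": {"increments": [0.02,-0.1,0,0,0,0,0.05,-0.22,0,0,0,0,0.07,-0.31,0,0,0,0,0.08,-0.36,0,0,0,0,0.08,-0.36,0,0,0,0]}}

```text
t: 16.52
eef_pos: [0.5953, -0.4645, 0.1414]
tcp_rot: [-0.0, 0.569, 0.822, -0.0]
wrist_force: [0.7, 0.9, -0.1]
width: 0.0297
finger_force: 0.0
```

```bash
python3 -W ignore - <<'E'
from h import *
o=env.get_obs();print(o['t'],o['eef_pos'],o['tcp_rot'],2*np.arctan2(o['tcp_rot'][2],o['tcp_rot'][1]),o['joints'])
for q,z in(('green_candle',.05),('plant',.055),('matchbox',.012)):
    for r in wlook(q,z):print(q,r)
from scipy.spatial.transform import Rotation as Ro
# matchbox corners from the previous picture's pose
c=env.camera('wrist');T=np.array(c['tool_from_camera']);y=1.92953/2
R=Ro.from_quat([np.cos(y),np.sin(y),0,0]).as_matrix()
for p in((145,70),(203,84),(188,123),(135,108)):
    u=np.array(p,float)-[c['cx'],c['cy']];r=np.hypot(*u);a=r/c['fx'];v=R@T[:3,:3]@np.r_[u/r*np.sin(a),np.cos(a)];p0=R@T[:3,3]+[.57077,-.35942,.1417]
    print((p0+v*(.015-p0[2])/v[2])[:2])
E
```

```text
16.525 [ 0.59527016 -0.46451511  0.14143546] [-1.59522769e-04  5.69056789e-01  8.22298209e-01 -3.05978688e-05] 1.9308759226776824 [ 0.69761404  1.15204236 -0.31730555  0.68576444  0.29766015  1.33393496
  0.85298643]
green_candle (0.96, array([ 0.4854, -0.4432]), 'tool', array([ 0.0587, -0.0953]))
green_candle (0.84, array([ 0.5797, -0.4204]), 'tool', array([0.0467, 0.0009]))
green_candle (0.79, array([ 0.6916, -0.4776]), 'tool', array([-0.0462,  0.0856]))
plant (0.92, array([ 0.604 , -0.3028]), 'tool', array([0.1474, 0.0647]))
[ 0.42509529 -0.29140235]
[ 0.47957476 -0.28863599]
[ 0.47830935 -0.32358796]
[ 0.42715209 -0.32553288]
```

```bash
python3 -W ignore - <<'E'
from h import *
from plan import *
from scipy.interpolate import BPoly
C=np.array([.5797,-.4204]);P=[C,[.524,-.325],[.508,-.22],lane(-.31),lane(-.18)]
b=BPoly(np.array(P)[:,None,:],[0,1]);c=b(np.linspace(0,1,200))
pl=np.array([.601,-.284]);mb=np.clip(c,[.425,-.3255],[.480,-.2886])
print('plant',np.hypot(*(c-pl).T).min()-.058,'mbox',np.hypot(*(c-mb).T).min()-.03)
d=np.array(P[1])-C;a=np.arctan2(d[1],d[0]);print('a',a,'pre',C-.05*np.array([np.cos(a),np.sin(a)]))
st=C-.0367*np.array([np.cos(a),np.sin(a)])
plan(P,[*st,.026,a],z=.026)
E
```

```text
plant 0.014493367206936981 mbox 0.015645010210090717
a 2.0992617310884816 pre [ 0.60491043 -0.46357909]
jar-> [ 0.548 -0.353] tcp-> [ 0.561 -0.388  0.026  1.938]
[-0.028, 0.041, 0.0, 0.0, 0.0, -0.045, -0.054, 0.083, 0.0, 0.0, 0.0, -0.088, -0.079, 0.126, 0.0, 0.0, 0.0, -0.129, -0.102, 0.17, 0.0, 0.0, 0.0, -0.169, -0.124, 0.215, 0.0, 0.0, 0.0, -0.205]
jar-> [ 0.526 -0.283] tcp-> [ 0.535 -0.318  0.026  1.82 ]
[-0.02, 0.045, 0.0, 0.0, 0.0, -0.034, -0.039, 0.091, 0.0, 0.0, 0.0, -0.066, -0.057, 0.137, 0.0, 0.0, 0.0, -0.096, -0.073, 0.184, 0.0, 0.0, 0.0, -0.124, -0.088, 0.231, 0.0, 0.0, 0.0, -0.151]
jar-> [ 0.511 -0.21 ] tcp-> [ 0.516 -0.246  0.026  1.73 ]
[-0.014, 0.048, 0.0, 0.0, 0.0, -0.025, -0.027, 0.095, 0.0, 0.0, 0.0, -0.048, -0.039, 0.143, 0.0, 0.0, 0.0, -0.071, -0.05, 0.192, 0.0, 0.0, 0.0, -0.093, -0.061, 0.24, 0.0, 0.0, 0.0, -0.114]
jar-> [ 0.502 -0.136] tcp-> [ 0.505 -0.173  0.026  1.646]
[-0.009, 0.049, 0.0, 0.0, 0.0, -0.021, -0.018, 0.097, 0.0, 0.0, 0.0, -0.042, -0.026, 0.146, 0.0, 0.0, 0.0, -0.064, -0.033, 0.195, 0.0, 0.0, 0.0, -0.085, -0.039, 0.244, 0.0, 0.0, 0.0, -0.108]
jar-> [ 0.5   -0.062] tcp-> [ 0.499 -0.099  0.026  1.545]
[-0.005, 0.049, 0.0, 0.0, 0.0, -0.023, -0.01, 0.099, 0.0, 0.0, 0.0, -0.047, -0.014, 0.148, 0.0, 0.0, 0.0, -0.073, -0.017, 0.197, 0.0, 0.0, 0.0, -0.099, -0.019, 0.247, 0.0, 0.0, 0.0, -0.128]
jar-> [0.507 0.012] tcp-> [ 0.501 -0.025  0.026  1.41 ]
[-0.001, 0.05, 0.0, 0.0, 0.0, -0.03, -0.001, 0.099, 0.0, 0.0, 0.0, -0.062, -0.0, 0.149, 0.0, 0.0, 0.0, -0.097, 0.002, 0.198, 0.0, 0.0, 0.0, -0.133, 0.006, 0.248, 0.0, 0.0, 0.0, -0.172]
jar-> [0.512 0.041] tcp-> [0.504 0.005 0.026 1.342]
[0.005, 0.049, 0.0, 0.0, 0.0, -0.042, 0.011, 0.099, 0.0, 0.0, 0.0, -0.087]
```

Emit:
{"fn": "jog_arm", "kwargs": {"increments": [0.02,0,0,0,0,0.11,0.032,0.003,0,0,0,0.214,0.032,0.003,-0.1,0,0,0.214,0.032,0.003,-0.2,0,0,0.214]}}

```text
t: 17.38
eef_pos: [0.6049, -0.4636, 0.0814]
tcp_rot: [0.0, 0.498, 0.867, -0.0]
wrist_force: [-0.0, -0.7, -0.1]
width: 0.03
finger_force: 0.0
```

Emit:
{"fn": "jog_arm", "kwargs": {"increments": [0,0,-0.07,0,0,0,0,0,-0.13,0,0,0,0,0,-0.18,0,0,0,0,0,-0.18,0,0,0]}}

```text
t: 17.88
eef_pos: [0.6045, -0.4636, 0.0269]
tcp_rot: [-0.001, 0.498, 0.867, 0.0]
wrist_force: [0.5, -0.3, 0.2]
width: 0.0297
finger_force: 0.0
```

```bash
python3 -W ignore - <<'E'
from h import *
o=env.get_obs();print(o['t'],o['eef_pos'],2*np.arctan2(o['tcp_rot'][2],o['tcp_rot'][1]),o['joints'])
for r in wlook('green_candle',.05):print(r)
E
```

```text
17.875 [ 0.60445816 -0.46357766  0.02693765] 2.0989962550672145 [ 0.69709178  1.29033453 -0.33612374  0.72481956  0.3519519   1.16688294
  0.98509861]
(0.96, array([ 0.5794, -0.4203]), 'tool', array([0.05  , 0.0002]))
(0.96, array([ 0.4934, -0.4397]), 'tool', array([ 0.0766, -0.0839]))
(0.66, array([ 0.6799, -0.4741]), 'tool', array([-0.0471,  0.0599]))
```

Emit:
{"fn": "jog_arm", "kwargs": {"increments": [-0.021,0.038,0,0,0,0,-0.049,0.079,0,0,0,-0.045,-0.075,0.121,0,0,0,-0.088,-0.1,0.164,0,0,0,-0.129,-0.123,0.208,0,0,0,-0.169]}}

```text
t: 18.6
eef_pos: [0.568, -0.4016, 0.029]
tcp_rot: [0.001, 0.555, 0.832, -0.0]
wrist_force: [0.4, -1.1, -1.2]
width: 0.0298
finger_force: 0.5
```

```bash
python3 -W ignore - <<'E'
from h import *
from plan import *
o=env.get_obs();y=2*np.arctan2(o['tcp_rot'][2],o['tcp_rot'][1]);print(o['t'],o['eef_pos'],y)
for r in wlook('green_candle',.05):print(r)
C=o['eef_pos'][:2]+.0367*np.array([np.cos(y),np.sin(y)])
P=[C,C+.045*np.array([np.cos(y),np.sin(y)]),[.508,-.22],lane(-.31),lane(-.18)]
from scipy.interpolate import BPoly
b=BPoly(np.array(P)[:,None,:],[0,1]);c=b(np.linspace(0,1,200))
pl=np.array([.601,-.284]);mb=np.clip(c,[.425,-.3255],[.480,-.2886])
print('plant',np.hypot(*(c-pl).T).min()-.058,'mbox',np.hypot(*(c-mb).T).min()-.03)
plan(P,[*o['eef_pos'],y],z=.026)
E
```

```text
18.6 [ 0.56800818 -0.40159175  0.02901244] 1.9647592847909856
(0.81, array([ 0.4883, -0.4271]), 'tool', array([ 0.007 , -0.0834]))
(0.71, array([ 0.6511, -0.434 ]), 'tool', array([-0.0618,  0.0643]))
(0.57, array([ 0.5543, -0.3679]), 'tool', array([0.0364, 0.0003]))
plant 0.012479850724736959 mbox 0.01793954991521321
jar-> [ 0.532 -0.297] tcp-> [ 0.541 -0.332  0.026  1.827]
[-0.024, 0.044, -0.01, 0.0, 0.0, -0.067, -0.043, 0.09, -0.01, 0.0, 0.0, -0.106, -0.06, 0.136, -0.01, 0.0, 0.0, -0.133, -0.076, 0.183, -0.01, 0.0, 0.0, -0.156, -0.091, 0.23, -0.01, 0.0, 0.0, -0.176]
jar-> [ 0.515 -0.225] tcp-> [ 0.522 -0.261  0.026  1.756]
[-0.014, 0.048, 0.0, 0.0, 0.0, -0.019, -0.027, 0.095, 0.0, 0.0, 0.0, -0.037, -0.04, 0.143, 0.0, 0.0, 0.0, -0.054, -0.051, 0.191, 0.0, 0.0, 0.0, -0.072, -0.063, 0.24, 0.0, 0.0, 0.0, -0.09]
jar-> [ 0.504 -0.151] tcp-> [ 0.508 -0.188  0.026  1.677]
[-0.011, 0.048, 0.0, 0.0, 0.0, -0.019, -0.02, 0.097, 0.0, 0.0, 0.0, -0.038, -0.03, 0.146, 0.0, 0.0, 0.0, -0.058, -0.038, 0.194, 0.0, 0.0, 0.0, -0.079, -0.046, 0.243, 0.0, 0.0, 0.0, -0.1]
jar-> [ 0.5   -0.077] tcp-> [ 0.5   -0.114  0.026  1.576]
[-0.007, 0.049, 0.0, 0.0, 0.0, -0.023, -0.013, 0.098, 0.0, 0.0, 0.0, -0.047, -0.019, 0.147, 0.0, 0.0, 0.0, -0.073, -0.023, 0.197, 0.0, 0.0, 0.0, -0.1, -0.027, 0.246, 0.0, 0.0, 0.0, -0.128]
jar-> [ 0.504 -0.003] tcp-> [ 0.5   -0.039  0.026  1.443]
[-0.003, 0.05, 0.0, 0.0, 0.0, -0.03, -0.004, 0.099, 0.0, 0.0, 0.0, -0.062, -0.005, 0.149, 0.0, 0.0, 0.0, -0.096, -0.004, 0.198, 0.0, 0.0, 0.0, -0.132, -0.002, 0.248, 0.0, 0.0, 0.0, -0.17]
jar-> [0.512 0.041] tcp-> [0.504 0.005 0.026 1.342]
[0.003, 0.05, 0.0, 0.0, 0.0, -0.04, 0.008, 0.099, 0.0, 0.0, 0.0, -0.083, 0.014, 0.148, 0.0, 0.0, 0.0, -0.128]
```

Emit:
{"fn": "jog_arm", "kwargs": {"increments": [-0.024,0.044,-0.004,0,0,-0.06,-0.045,0.09,-0.007,0,0,-0.1,-0.063,0.136,-0.01,0,0,-0.133,-0.08,0.183,-0.01,0,0,-0.156,-0.096,0.23,-0.01,0,0,-0.176]}}

```text
t: 19.32
eef_pos: [0.5397, -0.3331, 0.0255]
tcp_rot: [0.001, 0.611, 0.792, -0.0]
wrist_force: [0.4, -1.5, 0.2]
width: 0.0299
finger_force: 0.8
```

Emit:
{"fn": "jog_arm", "kwargs": {"increments": [-0.013,0.048,0,0,0,-0.019,-0.025,0.095,0,0,0,-0.037,-0.037,0.143,0,0,0,-0.054,-0.047,0.191,0,0,0,-0.072,-0.058,0.24,0,0,0,-0.09]}}

```text
t: 19.95
eef_pos: [0.5226, -0.261, 0.0255]
tcp_rot: [0.001, 0.638, 0.77, 0.0]
wrist_force: [-0.7, -2.5, 1.0]
width: 0.0298
finger_force: 1.0
```

```bash
python3 -W ignore - <<'E'
from h import *
from plan import *
o=env.get_obs();y=2*np.arctan2(o['tcp_rot'][2],o['tcp_rot'][1]);print(o['t'],o['eef_pos'],y,o['wrist_force'])
for r in wlook('green_candle',.05):print(r)
E
```

```text
19.95 [ 0.52260742 -0.26103225  0.02547745] 1.7575180022619223 [-0.68986552 -2.47454523  1.00116507]
(0.7, array([ 0.5162, -0.2251]), 'tool', array([0.0364, 0.0004]))
```

Right on plan, so I carry on.

Emit:
{"fn": "jog_arm", "kwargs": {"increments": [-0.011,0.048,0,0,0,-0.019,-0.02,0.097,0,0,0,-0.038,-0.03,0.146,0,0,0,-0.058,-0.039,0.194,0,0,0,-0.079,-0.048,0.243,0,0,0,-0.1]}}

```text
t: 20.68
eef_pos: [0.5071, -0.1866, 0.0249]
tcp_rot: [0.0, 0.668, 0.744, -0.0]
wrist_force: [1.0, -1.6, 1.2]
width: 0.03
finger_force: 1.1
```

Emit:
{"fn": "jog_arm", "kwargs": {"increments": [-0.007,0.049,0,0,0,-0.023,-0.013,0.098,0,0,0,-0.047,-0.019,0.147,0,0,0,-0.073,-0.023,0.197,0,0,0,-0.1,-0.027,0.246,0,0,0,-0.128]}}

```text
t: 21.3
eef_pos: [0.499, -0.1127, 0.0249]
tcp_rot: [-0.0, 0.705, 0.709, -0.0]
wrist_force: [-0.6, -2.4, 1.3]
width: 0.03
finger_force: 1.1
```

Emit:
{"fn": "jog_arm", "kwargs": {"increments": [-0.003,0.05,0,0,0,-0.03,-0.004,0.099,0,0,0,-0.062,-0.005,0.149,0,0,0,-0.096,-0.004,0.198,0,0,0,-0.132,-0.002,0.248,0,0,0,-0.17]}}

```text
t: 21.92
eef_pos: [0.4986, -0.0383, 0.0249]
tcp_rot: [-0.0, 0.751, 0.66, -0.0]
wrist_force: [0.7, -1.2, 0.2]
width: 0.0299
finger_force: 1.0
```

```bash
python3 -W ignore - <<'E'
from h import *
from plan import *
o=env.get_obs();y=2*np.arctan2(o['tcp_rot'][2],o['tcp_rot'][1]);print(o['t'],o['eef_pos'],y,o['wrist_force'])
for r in wlook('green_candle',.05):print(r,'s,lat',(r[1]-O)@D,np.cross(D,r[1]-O))
E
```

```text
21.925 [ 0.49856327 -0.03834479  0.02485614] 1.4426594325160795 [ 0.6587802  -1.17360926  0.2042897 ]
(0.72, array([ 0.5036, -0.0022]), 'tool', array([0.0365, 0.0004])) s,lat -0.22382897 -0.0013023900000000074
```

Emit:
{"fn": "jog_arm", "kwargs": {"increments": [0.003,0.05,0,0,0,-0.04,0.008,0.099,0,0,0,-0.083,0.014,0.148,0,0,0,-0.128,0.023,0.19,0,0,0,-0.128,0.031,0.224,0,0,0,-0.128]}}

```text
t: 22.65
eef_pos: [0.508, 0.0288, 0.0249]
tcp_rot: [-0.0, 0.782, 0.623, -0.0]
wrist_force: [-0.4, -1.0, -0.3]
width: 0.0296
finger_force: 0.6
```

Emit:
{"fn": "jog_arm", "kwargs": {"increments": [0.0015,0.0065,0,0,0,0,0.0023,0.0098,0,0,0,0]}}

```text
t: 22.9
eef_pos: [0.5085, 0.0306, 0.0249]
tcp_rot: [0.0, 0.783, 0.623, -0.0]
wrist_force: [-0.4, -1.6, 0.2]
width: 0.03
finger_force: 0.5
```

```bash
python3 -W ignore - <<'E'
from h import *
from plan import *
o=env.get_obs();y=2*np.arctan2(o['tcp_rot'][2],o['tcp_rot'][1]);print(o['t'],o['eef_pos'],y,o['wrist_force'])
for r in wlook('green_candle',.05):print(r,'s,lat',(r[1]-O)@D,np.cross(D,r[1]-O))
E
```

```text
22.9 [0.50853555 0.03058718 0.02489244] 1.3439974528464993 [-0.38324264 -1.64566145  0.16445421]
(0.78, array([0.5172, 0.0662]), 'tool', array([0.0366, 0.0004])) s,lat -0.15412973 0.0009656900000000468
```

Emit:
{"fn": "jog_arm", "kwargs": {"increments": [0.0011,0.0049,0,0,0,0,0.0023,0.0098,0,0,0,0]}}

```text
t: 23.25
eef_pos: [0.5092, 0.0336, 0.0249]
tcp_rot: [0.0, 0.783, 0.622, -0.0]
wrist_force: [-0.2, -2.1, 0.2]
width: 0.0297
finger_force: 0.5
```

Emit:
{"fn": "jog_arm", "kwargs": {"increments": [0.0008,0.0033,0,0,0,0,0.0011,0.0049,0,0,0,0]}}

```text
t: 23.5
eef_pos: [0.5095, 0.0347, 0.0249]
tcp_rot: [0.0, 0.783, 0.622, -0.0]
wrist_force: [-1.4, -7.0, 1.3]
width: 0.0302
finger_force: 2.8
```

Contact at exactly the expected spot (0.5095, 0.0347) with 7 N, so green is home. I'll back off and check from the cameras.

Emit:
{"fn": "jog_arm", "kwargs": {"increments": [-0.02,-0.09,0,0,0,0,-0.03,-0.14,0.15,0,0,0,-0.03,-0.3,0.3,0,0,0,-0.03,-0.45,0.4,0,0,0,-0.03,-0.45,0.4,0,0,0]}}

```text
t: 24.12
eef_pos: [0.5011, -0.1033, 0.1469]
tcp_rot: [0.002, 0.784, 0.621, 0.001]
wrist_force: [0.2, 0.9, -0.1]
width: 0.0298
finger_force: 0.0
```

```bash
python3 - <<'E'
from h import *
a=env.camera('top')['img'];b=env.camera('side')['img']
v=np.hstack([cv2.resize(a[120:280,150:450],(600,320)),np.zeros((320,4,3),np.uint8)])
w=np.zeros((280,604,3),np.uint8);w[:,:400]=cv2.resize(b[120:260,180:380],(400,280))
cv2.imwrite('pics/end.png',np.vstack([v,w])[...,::-1])
E
```

```text
(no output)
```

View pics/end.png

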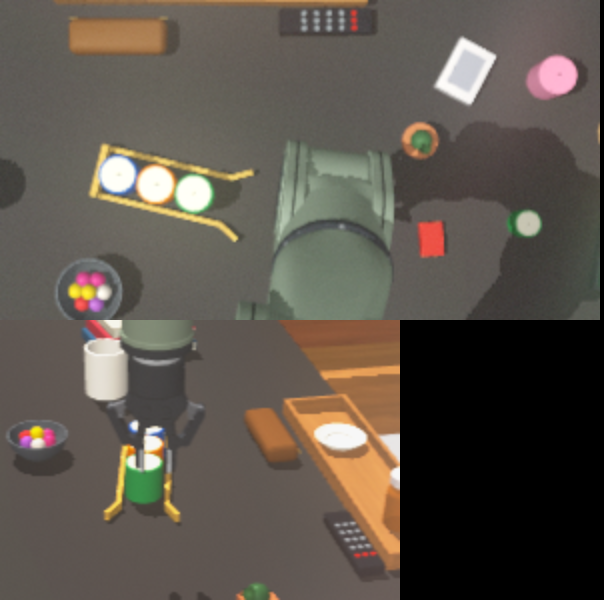

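The top view shows blue (117,174), orange (156,183) and green (194,193) touching in single file from the end plate. The plant, matchbox and decoys are where they were.

```bash
python3 -c "
from bench import env
print(env.hand_in())"
```

```text
the job is handed in; nothing more can be done
None
```

I slid blue, orange and green home in that order, and the last pictures show them upright in single file against the end plate; the job is handed in (no verdict was returned), with contact never read above about 7 N and nothing else seen to move.

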